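# Line up the stub shafts on the staging rail

### The arm

A 6-joint arm with a two-finger parallel gripper is mounted at the origin on the work surface. World frame = base frame: x ahead of the robot, y to its left, z up, the work surface at z = 0. Lengths are in mm, angles in rad, forces in N, time in s.
With the tool pointing down it reaches from about 350 to 875 mm from the base axis. Payload 4.2 kg.
Tool frame: the origin (TCP) lies midway between the tips of the shut fingers; the grasp point (between the pads) lies 19 mm behind it (arm.grasp_offset is the distance from the TCP to the grasp point, in mm); z points along the fingers, y is the direction in which the jaws open and shut (so a half turn about z gives the same grasp; the last joint's range is limited). The gripper opens to 85 mm and grips with 20 to 120 N. Pads are 22 mm wide; open, the fingers measure 114 mm over their backs; the gripper's body (76 mm by 85 mm) begins 54 mm behind the grasp point. The pads swing forward as they close: fully open they stand 13 mm farther back than shut.
Start: joints at [-0.925, 0.385, 0.008, 0, -1.194, -0.259], TCP at [235.78, -578.798, 231.312] pointing down, gripper open.
Joint ranges: [-3.14, 3.14], [-1.21, 2.06], [-1.07, 1.41], [-3.16, 2.05], [-2.99, -0.16], [-3.1, 3.1]. Speed limits (rad/s): [2.79, 2.79, 3.14, 3.14, 3.14, 3.14].

### API

Orientations are given as a unit quaternion [x, y, z, w].
In Python, from bench import arm gives the robot as it stands.
- The arm moves only by the tool move_arm, never from a script. Its argument "moves" is a list of rows, each an object with "gripper": the gripper's target within -1 to 1 (fully open at 1, half-way at 0, shut at -1); "xyz": the shift along the tool's x, y, z in cm, a list of three; "angular": the turn, a rotation vector about the tool's x, y, z in rad, a list of three. In form: [{"gripper": gripper, "xyz": [dx, dy, dz], "angular": [wx, wy, wz]}, ...]. A call has 1 to 10 rows; each row is the pose to reach, as a shift and turn from the pose commanded when the call began, along the tool's axes at that moment; what a row does not reach only later rows make up. A row lasts 1/8 s, in which the tool goes at most 62.5 mm and 10.7 degrees, less where a joint would pass 70% of its speed; a pose out of reach is approached as far as the arm can. A call with a gripper value outside its range is refused whole. The fingers move at their own pace and stop on an object; the grip force is fixed at half the most. Time passes only in rows, so rows that repeat a pose let the fingers close. It gives the time, the measured TCP pose, the force and the opening at its end, in the units of the state.
- arm.read_state(): the state, without advancing time (a new reading comes with each control period).
- arm.get_image(name): name is "scene" or "top" or "wrist"; returns (picture, depth): 384x512x3 uint8, blue, green, red; 384x512 float32, mm along the optical axis (not along the pixel's ray), 0 where there is no reading.
- arm.get_calibration(name): a dict with "camera_matrix" (3x3 intrinsics, pixels), "k1" (the pictures are not rectified: a ray, as slopes to the right and down, at radius r is drawn at 1 + k1 r^2 times it, then the intrinsics apply), "R" (3x3) and "t" (3): a world point X has camera coordinates R X + t. Camera axes: x right, y down, z forward; pixel columns grow to the right and rows downward; lengths in mm; the calibration is good to about 2 mm. A picture is of the moment at which its call begins: read the wrist's pose just before it. get_calibration takes no time and is no camera call; for the wrist camera it gives the pose at the moment of the call.
- arm.job_done(): hands the job in, once; it reports no verdict.
The state is a dict: "clock": time; "joints": joint angles; "joint_vel": joint speeds; "joint_efforts": joint torques, N m; "position": TCP position; "ee_rot": TCP orientation; "contact_force": force on the tool from outside, world axes, zero at the start; "wrist_torque": the same for the moment, N m; "gripper_width": finger opening in mm.
Only numpy, scipy, OpenCV 4.12 (cv2) and the standard library are available. Lean on these libraries where they do the work, as an engineer would, in place of code of your own. Each camera call takes 0.05 s, during which the arm holds its last target. There are 200 camera calls.

### The job

Stage the four splined stub shafts for fitting: stand them upright in order of height on the orange rail, one centred on each black pad, the tallest next to the upright stop plate and the shortest at the far end. Let go of them all, and do not move the dial gauge standing among them.

Things in the scene. Friction and masses are not known exactly. Their poses are not given: they have to be found in the camera images.
- shaft_short_mid (a point): Splined steel stub shaft, loose, standing upright on the bench on its round flange: 54 mm tall in all, shaft diameter 24 mm, with a closed-off bore; the flange at its foot is 52 mm in diameter and 5 mm thick. This point lies on its axis half-way up, 27 mm above its underside; z along the shaft, upward. Grip the shaft across its diameter at this point or a little higher, clear of the flange. About 0.2 kg, give or take a third.
- shaft_medium_mid (a point): Splined steel stub shaft, loose, standing upright on the bench on its round flange: 67 mm tall in all, shaft diameter 28 mm, with a closed-off bore; the flange at its foot is 52 mm in diameter and 5 mm thick. This point lies on its axis half-way up, 33.5 mm above its underside; z along the shaft, upward. Grip the shaft across its diameter at this point or a little higher, clear of the flange. About 0.28 kg, give or take a third.
- shaft_long_mid (a point): Splined steel stub shaft, loose, standing upright on the bench on its round flange: 80 mm tall in all, shaft diameter 32 mm, with a closed-off bore; the flange at its foot is 52 mm in diameter and 5 mm thick. This point lies on its axis half-way up, 40 mm above its underside; z along the shaft, upward. Grip the shaft across its diameter at this point or a little higher, clear of the flange. About 0.38 kg, give or take a third.
- shaft_longest_mid (a point): Splined steel stub shaft, loose, standing upright on the bench on its round flange: 93 mm tall in all, shaft diameter 36 mm, with a closed-off bore; the flange at its foot is 52 mm in diameter and 5 mm thick. This point lies on its axis half-way up, 46.5 mm above its underside; z along the shaft, upward. Grip the shaft across its diameter at this point or a little higher, clear of the flange. About 0.5 kg, give or take a third.
- mark_a: Round flat black rubber pad, 60 mm in diameter and 2 mm thick, with a white dot at its centre, fixed on the orange rail (80 mm wide, 500 mm long, 20 mm high, lying across the bench). The first of four in a straight row 100 mm apart, counted from the robot's left (a, b, c, d along -y of the pad's frame). Origin at the centre of the pad's underside, on the rail's top; the pad's top is 2 mm higher. Its y axis runs along the rail.
- mark_b: Round flat black rubber pad, 60 mm in diameter and 2 mm thick, with a white dot at its centre, fixed on the orange rail (80 mm wide, 500 mm long, 20 mm high, lying across the bench). The second of four in a straight row 100 mm apart, counted from the robot's left (a, b, c, d along -y of the pad's frame). Origin at the centre of the pad's underside, on the rail's top; the pad's top is 2 mm higher. Its y axis runs along the rail.
- mark_c: Round flat black rubber pad, 60 mm in diameter and 2 mm thick, with a white dot at its centre, fixed on the orange rail (80 mm wide, 500 mm long, 20 mm high, lying across the bench). The third of four in a straight row 100 mm apart, counted from the robot's left (a, b, c, d along -y of the pad's frame). Origin at the centre of the pad's underside, on the rail's top; the pad's top is 2 mm higher. Its y axis runs along the rail.
- mark_d: Round flat black rubber pad, 60 mm in diameter and 2 mm thick, with a white dot at its centre, fixed on the orange rail (80 mm wide, 500 mm long, 20 mm high, lying across the bench). The last of four in a straight row 100 mm apart, counted from the robot's left (a, b, c, d along -y of the pad's frame). Origin at the centre of the pad's underside, on the rail's top; the pad's top is 2 mm higher. Its y axis runs along the rail.
- stop: Upright steel stop plate, 66 mm wide, 8 mm thick and 60 mm tall, fixed on one end of the rail, 75 mm beyond the centre of the nearest pad, which may be mark_a or mark_d; a low flat 8 mm steel clip sits on the other end. Origin at the centre of its underside, on the rail's top; its thin direction (y) runs along the rail.
- gauge: Dial gauge on a loose magnetic stand (not to be moved): grey base 50 x 40 x 45 mm, 8 mm post to 120 mm height, round dial 42 mm in diameter centred 105 mm up. Origin at the centre of its underside, z up.
There are look-alikes about, which are no part of the job. What is shaped like the part that bears shaft_medium_mid but red, turquoise or yellow is not meant.

How it is judged:
By the outcome, as a careful person would: the job done as asked, in the order asked, and still so for the second after the job is handed in, with the robot touching nothing.
It also fails if it takes over 109 s, if anything falls off the work surface, if the arm or the gripper's body presses on something with over 40 N, if the wrist force passes 120 N, or if a joint passes its speed limit or range.

## Working session

There is one attempt and no reset: what is moved stays moved. The work goes in short steps, Python scripts to look and compute and a tool call to move; the robot and the scene stay as the last step left them, time stands still between calls to the robot, and variables do not carry over. Pictures are saved under pics/ and viewed, about 12 in all and at most 16, crops included, and the job is handed in when it is done.

Besides the shell and the picture viewer there is one more tool, called after "Emit:" by a JSON object that holds its "method" and its "body", one argument or row to a line. move_arm: Moves the arm, as the interface text tells. Its arguments: {"type":"object","properties":{"moves":{"type":"array","items":{"type":"object","properties":{"gripper":{"type":"number"},"xyz":{"type":"array","items":{"type":"number"}},"angular":{"type":"array","items":{"type":"number"}}}}}},"required":["moves"]}

```bash
mkdir -p pics; ls; python3 - <<'E'
from bench import arm
import cv2,numpy as np
s=arm.read_state();print(s)
for n in("scene","top"):
    c=arm.get_calibration(n);print(n,c)
    p,d=arm.get_image(n);cv2.imwrite(f"pics/{n}0.png",p);np.save(f"pics/{n}0.npy",d)
E
```

```text
pics
{'clock': 0.0, 'joints': array([-9.25387779e-01,  3.85560169e-01,  6.63318114e-03, -5.00172216e-04,
       -1.19399551e+00, -2.58609280e-01]), 'joint_vel': array([-1.15466297e-04,  8.49493451e-05,  9.09084790e-04,  1.83069766e-03,
        6.16261745e-04,  6.25050765e-04]), 'joint_efforts': array([ 1.82711656e-04, -3.92281473e+01,  1.88400525e+01,  4.18600604e+00,
       -4.58346345e-03,  1.41324509e-06]), 'position': array([ 235.57172659, -578.27861095,  230.22210439]), 'ee_rot': array([-1.92105592e-01,  9.81373658e-01,  1.05784729e-03, -2.55228195e-04]), 'contact_force': array([ 0.29806759,  0.71538197, -1.18363857]), 'wrist_torque': array([ 0.02151866, -0.01256285, -0.01670983]), 'gripper_width': 85.02161646589275}
scene {'camera_matrix': array([[362.79678664,   0.        , 258.74715288],
       [  0.        , 362.79678664, 190.15774039],
       [  0.        ,   0.        ,   1.        ]]), 'k1': -0.10232419657622319, 'R': array([[-0.12794356,  0.99168813, -0.01360502],
       [ 0.68020131,  0.07775713, -0.72888957],
       [-0.72177325, -0.10251088, -0.68449609]]), 't': array([  44.88349629, -287.77159463, 1369.01084317])}
top {'camera_matrix': array([[438.95905705,   0.        , 252.01376032],
       [  0.        , 438.95905705, 188.46322833],
       [  0.        ,   0.        ,   1.        ]]), 'k1': -0.1648995064610748, 'R': array([[-0.01132429, -0.99961957, -0.0251491 ],
       [-0.99586964,  0.01354054, -0.0897793 ],
       [ 0.09008567,  0.02402854, -0.99564411]]), 't': array([ 54.64335147, 518.12437017, 995.4688463 ])}
```

View pics/scene0.png

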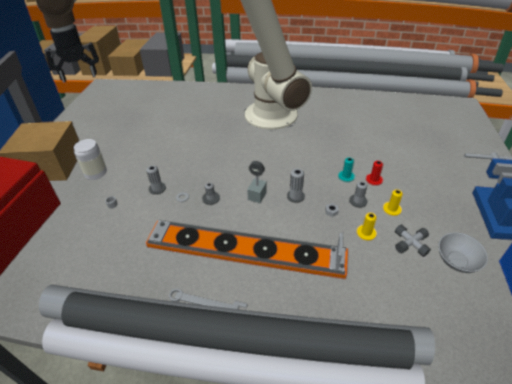

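View pics/top0.png

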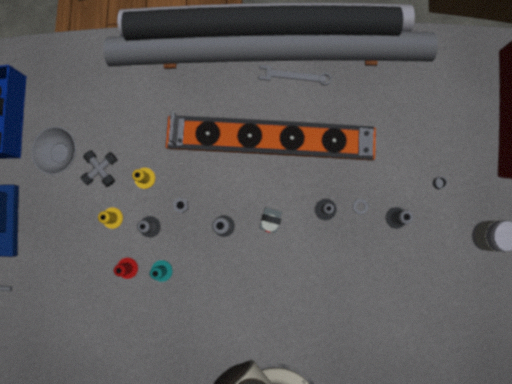

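The scene view shows grey shafts at about (155,180), (210,195), (297,185) and (359,195), with the gauge at (257,180). In the top view the shafts are at (398,217), (327,209), (222,226) and (148,227) and the gauge is at (270,220). The rail runs from (167,130) to (375,143), with the stop at its left end, next to pad a, which is on the robot's left.

```bash
cat > h.py <<'E'
import cv2,numpy as np
from bench import arm
def rays(px,c):
    n=cv2.undistortPoints(np.float64(px).reshape(-1,1,2),c["camera_matrix"],np.array([c["k1"],0,0,0])).reshape(-1,2)
    return np.c_[n,np.ones(len(n))]
def onplane(px,c,z):
    R,t=np.array(c["R"]),np.array(c["t"]);o=-R.T@t;d=rays(px,c)@R
    return o+d*((z-o[2])/d[:,2])[:,None]
def cloud(d,c):
    h,w=d.shape;u,v=np.meshgrid(np.arange(w),np.arange(h))
    P=rays(np.c_[u.ravel(),v.ravel()],c)*d.reshape(-1,1)
    W=(P-c["t"])@np.array(c["R"]);W[d.ravel()<=0]=np.nan
    return W.reshape(h,w,3)
E
python3 - <<'E'
from h import *
import warnings;warnings.simplefilter("ignore")
for n in("top","scene"):
    c=arm.get_calibration(n);p=cv2.imread(f"pics/{n}0.png");d=np.load(f"pics/{n}0.npy");W=cloud(d,c)
    ok=(W[...,0]>300)&(W[...,0]<650)&(abs(W[...,1])<480)
    print(n,"bench z",np.nanmedian(W[ok][:,2]))
    m=(ok&(W[...,2]>22)).astype(np.uint8)
    k,l,st,ce=cv2.connectedComponentsWithStats(m)
    for i in range(1,k):
        if st[i,4]<15: continue
        q=W[l==i];top=q[q[:,2]>np.nanmax(q[:,2])-6]
        print(ce[i].round(),st[i,4],"zmax",np.percentile(q[:,2],98).round(1),"topxy",((np.min(top,0)+np.max(top,0))/2).round(1)[:2],"medxy",np.median(q,0).round(1),np.median(p[l==i],0))
# white dots on pads, top and scene
for n in("top","scene"):
    c=arm.get_calibration(n);p=cv2.imread(f"pics/{n}0.png")
    hsv=cv2.cvtColor(p,cv2.COLOR_BGR2HSV)
    o=cv2.inRange(hsv,(5,150,120),(20,255,255));k,l,st,ce=cv2.connectedComponentsWithStats(o)
    big=[i for i in range(1,k) if st[i,4]>100 and 350<onplane([ce[i]],c,20)[0,0]<750 and abs(onplane([ce[i]],c,20)[0,1])<300];print([(st[i],ce[i]) for i in big])
    x0=min(st[i,0] for i in big);y0=min(st[i,1] for i in big);x1=max(st[i,0]+st[i,2] for i in big);y1=max(st[i,1]+st[i,3] for i in big)
    b=np.zeros_like(o);b[y0:y1,x0:x1]=((p.max(2)<60)[y0:y1,x0:x1])*255
    cs,_=cv2.findContours(b,cv2.RETR_EXTERNAL,cv2.CHAIN_APPROX_NONE)
    for q in cs:
        if cv2.contourArea(q)>150:
            e=cv2.fitEllipse(q);print(n,e,onplane([e[0]],c,22).round(1))
E
```

```text
top bench z -0.26196642915138335
[175. 138.] 177 zmax 81.6 topxy [638.2 228.9] medxy [635.1 225.8  35.9] [85. 84. 86.]
[365. 143.] 364 zmax 32.3 topxy [ 622.7 -221.6] medxy [ 622.3 -219.6   27.3] [110. 104. 105.]
[253. 135.] 17 zmax 26.4 topxy [645.2  47.9] medxy [647.   44.5  23.2] [26. 26. 31.]
[296. 137.] 43 zmax 25.8 topxy [636.8 -57.9] medxy [638.9 -56.7  23.2] [25. 26. 30.]
[332. 135.] 18 zmax 25.5 topxy [ 640.5 -141.8] medxy [ 642.9 -141.8   23. ] [23.5 24.  25. ]
[332. 139.] 39 zmax 25.9 topxy [ 635.7 -139.5] medxy [ 633.3 -143.8   22.8] [25. 26. 29.]
[200. 139.] 28 zmax 25.5 topxy [636.9 171. ] medxy [639.4 169.8  23.1] [23. 23. 27.]
[215. 138.] 30 zmax 25.4 topxy [637.2 133.1] medxy [641.  134.3  22.9] [22. 24. 28.]
[246. 142.] 47 zmax 25.1 topxy [630.1  61.1] medxy [628.8  63.5  23. ] [22. 23. 25.]
[ 74. 150.] 42 zmax 44.2 topxy [614.3 474.5] medxy [615.8 475.1  38.8] [94.5 91.  89.5]
[284. 141.] 19 zmax 24.9 topxy [628.6 -28.3] medxy [629.8 -28.3  23.1] [22. 23. 25.]
[341. 148.] 23 zmax 25.5 topxy [ 612.6 -162.2] medxy [ 611.7 -161.7   23.1] [24. 27. 31.]
[ 94. 165.] 271 
[... 3669 characters left out ...]
1072319])), (array([147, 243, 201,  35, 776], dtype=int32), array([253.75773196, 260.94201031])), (array([312, 247,  19,  21, 261], dtype=int32), array([322.38314176, 257.17241379]))]
scene ((305.6081237792969, 254.427734375), (19.05196762084961, 21.160470962524414), 98.4755859375) [[655.6 152.9  22. ]]
scene ((264.78326416015625, 248.35475158691406), (18.76444435119629, 20.847238540649414), 71.38601684570312) [[648.7  53.5  22. ]]
scene ((225.0431671142578, 242.09898376464844), (17.210325241088867, 20.877290725708008), 64.0243148803711) [[641.1 -46.4  22. ]]
scene ((186.99990844726562, 236.19320678710938), (15.998522758483887, 21.265113830566406), 62.14768600463867) [[ 634.3 -145.9   22. ]]
```

Emit:
{"method": "move_arm", "body": {
  "moves": [
    {"gripper": 1, "xyz": [-30.5, 18.4, 2.0], "angular": [0, 0, -1.184]},
    {"gripper": 1, "xyz": [-30.5, 18.4, 2.0], "angular": [0, 0, -1.184]},
    {"gripper": 1, "xyz": [-30.5, 18.4, 2.0], "angular": [0, 0, -1.184]},
    {"gripper": 1, "xyz": [-30.5, 18.4, 2.0], "angular": [0, 0, -1.184]},
    {"gripper": 1, "xyz": [-30.5, 18.4, 2.0], "angular": [0, 0, -1.184]},
    {"gripper": 1, "xyz": [-30.5, 18.4, 2.0], "angular": [0, 0, -1.184]},
    {"gripper": 1, "xyz": [-30.5, 18.4, 2.0], "angular": [0, 0, -1.184]},
    {"gripper": 1, "xyz": [-30.5, 18.4, 2.0], "angular": [0, 0, -1.184]},
    {"gripper": 1, "xyz": [-30.5, 18.4, 2.0], "angular": [0, 0, -1.184]}
  ]
}}

```text
clock: 1.23
position: [448.5, -293.6, 211.1]
ee_rot: [-0.707, 0.708, 0.0, -0.0]
contact_force: [0.4, 0.1, -0.0]
gripper_width: 85.5
```

```bash
cat > look.py <<'E'
from h import *
import sys
s=arm.read_state();c=arm.get_calibration("wrist");p,d=arm.get_image("wrist")
n=sys.argv[1];cv2.imwrite(f"pics/{n}.png",p)
np.savez(f"pics/{n}.npz",d=d,**c)
print(s["position"].round(1),s["ee_rot"].round(4),"cam",(-c["R"].T@c["t"]).round(1),"axis",c["R"][2].round(3))
W=cloud(d,c);m=(W[...,2]>22)&(W[...,2]<140)
k,l,st,ce=cv2.connectedComponentsWithStats(m.astype(np.uint8))
for i in range(1,k):
    if st[i,4]<150: continue
    q=W[l==i];zt=np.percentile(q[:,2],97);t=(l==i)&(W[...,2]>zt-5)
    hull=np.argwhere(t)[:,::-1];(cx,cy),r=cv2.minEnclosingCircle(hull.astype(np.float32))
    print(ce[i].round(),"ztop",zt.round(1),"top centre",onplane([[cx,cy]],c,zt).round(1)[0,:2],"diam",np.round(2*r/c["camera_matrix"][0,0]*np.median(d[t]),1))
E
python3 look.py w1
```

```text
[ 448.5 -293.6  211.1] [-7.065e-01  7.077e-01  2.000e-04 -1.000e-04] cam [ 446.8 -369.8  354.6] axis [-0.001  0.297 -0.955]
[173.  71.] ztop 24.2 top centre [ 527.9 -403.7] diam 32.3
[250. 178.] ztop 82.0 top centre [ 446.6 -296.9] diam 30.8
[105. 229.] ztop 33.0 top centre [ 623.7 -224.1] diam 73.0
[103. 274.] ztop 24.0 top centre [ 635.  -153.4] diam 51.6
[233. 302.] ztop 55.6 top centre [ 468.3 -129.6] diam 24.1
```

View pics/w1.png

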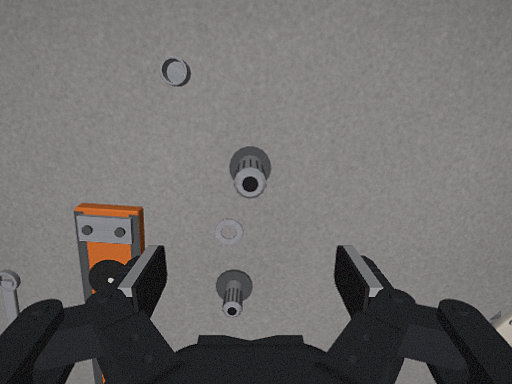

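The wrist view shows the long shaft with its top ring at (250,183), well between the open fingers at (150–360). The short shaft is at (233,300) and the rail end is at left. I'll descend and grip.

Emit:
{"method": "move_arm", "body": {
  "moves": [
    {"gripper": 1, "xyz": [0.1, 0.0, 6], "angular": [0, 0, 0]},
    {"gripper": 1, "xyz": [0.1, 0.0, 12], "angular": [0, 0, 0]},
    {"gripper": 1, "xyz": [0.1, 0.0, 17], "angular": [0, 0, 0]},
    {"gripper": 1, "xyz": [0.1, 0.0, 18.5], "angular": [0, 0, 0]},
    {"gripper": -1, "xyz": [0.1, 0.0, 18.5], "angular": [0, 0, 0]},
    {"gripper": -1, "xyz": [0.1, 0.0, 18.5], "angular": [0, 0, 0]},
    {"gripper": -1, "xyz": [0.1, 0.0, 18.5], "angular": [0, 0, 0]},
    {"gripper": -1, "xyz": [0.1, 0.0, 18.5], "angular": [0, 0, 0]},
    {"gripper": -1, "xyz": [0.1, 0.0, 18.5], "angular": [0, 0, 0]},
    {"gripper": -1, "xyz": [0.1, 0.0, 18.5], "angular": [0, 0, 0]}
  ]
}}

```text
clock: 2.52
position: [449.7, -294.8, 28.4]
ee_rot: [0.707, -0.707, 0.001, -0.0]
contact_force: [-1.4, 0.6, 5.9]
gripper_width: 31.1
```

Emit:
{"method": "move_arm", "body": {
  "moves": [
    {"gripper": -1, "xyz": [0, 0, -4], "angular": [0, 0, 0]},
    {"gripper": -1, "xyz": [0, 0, -10], "angular": [0, 0, 0]},
    {"gripper": -1, "xyz": [0, 0, -15], "angular": [0, 0, 0]},
    {"gripper": -1, "xyz": [-6, -5, -17], "angular": [0, 0, 0]},
    {"gripper": -1, "xyz": [-12, -10, -17], "angular": [0, 0, 0]},
    {"gripper": -1, "xyz": [-18, -15, -17], "angular": [0, 0, 0]},
    {"gripper": -1, "xyz": [-24, -18, -17], "angular": [0, 0, 0]},
    {"gripper": -1, "xyz": [-29, -19, -17], "angular": [0, 0, 0]},
    {"gripper": -1, "xyz": [-29, -19, -17], "angular": [0, 0, 0]},
    {"gripper": -1, "xyz": [-29, -19, -17], "angular": [0, 0, 0]}
  ]
}}

```text
clock: 3.78
position: [638.8, -1.1, 195.0]
ee_rot: [0.708, -0.706, -0.001, 0.0]
contact_force: [-0.7, -0.4, -4.9]
gripper_width: 31.1
```

```bash
python3 look.py w2
```

```text
[638.8  -1.1 195. ] [ 7.084e-01 -7.058e-01 -1.000e-03  3.000e-04] cam [637.7 -77.4 338.5] axis [-0.004  0.298 -0.955]
[ 37. 189.] ztop 110.8 top centre [876.2 118.9] diam 100.4
[256.  30.] ztop 24.5 top centre [ 631.1 -147.5] diam 76.8
[427.  53.] ztop 56.4 top centre [ 472.8 -124.4] diam 27.6
[249. 132.] ztop 24.2 top centre [638.4 -51.3] diam 66.5
[450. 196.] ztop 126.7 top centre [449.9   5.1] diam 33.0
[432. 286.] ztop 94.8 top centre [438.  110.9] diam 36.9
```

View pics/w2.png

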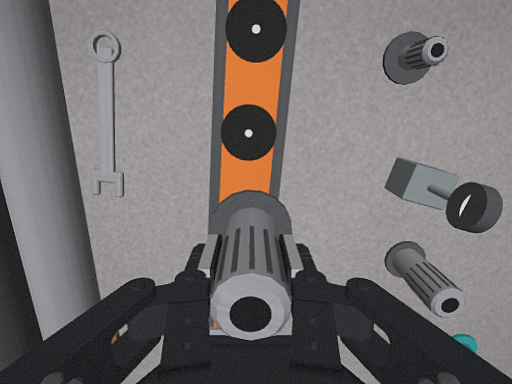

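The wrist view shows the held shaft with its top ring at (250,312). The dot on pad d is at (256,29) and on pad c at (249,133). The short shaft, gauge and longest shaft are at right. Next I'll measure the offset between the held shaft and the pads.

```bash
cat > dots.py <<'E'
from h import *
import sys
n=sys.argv[1];c=dict(np.load(f"pics/{n}.npz"));p=cv2.imread(f"pics/{n}.png")
black=(p.max(2)<55).astype(np.uint8)
cs,hi=cv2.findContours(black,cv2.RETR_CCOMP,cv2.CHAIN_APPROX_NONE)
for q,h in zip(cs,hi[0]):
    a=cv2.contourArea(q)
    if h[3]>=0 and 15<a<150:
        m=cv2.moments(q);ce=[m["m10"]/m["m00"],m["m01"]/m["m00"]]
        w=onplane([ce],c,22)[0]
        print("dot",np.round(ce,1),a,"->",w.round(1)[:2])
    if h[3]<0 and a>300:
        e=cv2.fitEllipse(q);print("blob",np.round(e[0],1),np.round(e[1],1))
if len(sys.argv)>2:
    z=float(sys.argv[2]);b=cv2.inRange(p,(0,0,0),(50,50,50))[285:340,225:275]
    k,l,st,ce=cv2.connectedComponentsWithStats(b)
    for i in range(1,k):
        if st[i,4]>300:print("bore",ce[i]+[225,285],st[i],onplane([ce[i]+[225,285]],c,z)[0].round(1))
E
python3 dots.py w2 246.6
```

```text
blob [250.  313.8] [33.8 40.4]
blob [467.2 207.5] [39.9 50.4]
dot [463.7 204.4] 120.0 -> [386.9  33.3]
blob [191.1 315.9] [165.2 516.9]
dot [360.1 337. ] 34.5 -> [485.7 225. ]
dot [347.1 335.2] 18.0 -> [503.9 221.9]
dot [137.9 333.6] 25.0 -> [787.4 219.8]
dot [ 11.  330.6] 15.5 -> [960.4 216.9]
dot [356.5 325.3] 18.5 -> [493.1 205.3]
dot [133.9 322.8] 19.5 -> [790.7 202. ]
dot [136.3 318. ] 24.5 -> [786.6 194.2]
dot [357.8 314.1] 21.5 -> [493.4 187.2]
dot [336.1 307.9] 16.5 -> [523.2 177.4]
blob [248.1 132.1] [53.9 54.2]
dot [248.1 132.9] 78.0 -> [639.  -47.3]
blob [255.6  29. ] [60.5 63.1]
dot [255.7  28.6] 93.5 -> [ 631.8 -147.5]
bore [249.99910314 313.79013453] [   5   12   41   35 1115] [637.2  -0.7 246.6]
```

Emit:
{"method": "move_arm", "body": {
  "moves": [
    {"gripper": -1, "xyz": [-5.4, -0.9, 0], "angular": [0, 0, 0]},
    {"gripper": -1, "xyz": [-5.4, -0.9, 0], "angular": [0, 0, 0]},
    {"gripper": -1, "xyz": [-5.4, -0.9, 5], "angular": [0, 0, 0]},
    {"gripper": -1, "xyz": [-5.4, -0.9, 9], "angular": [0, 0, 0]},
    {"gripper": -1, "xyz": [-5.4, -0.9, 12], "angular": [0, 0, 0]},
    {"gripper": -1, "xyz": [-5.4, -0.9, 13.5], "angular": [0, 0, 0]},
    {"gripper": -1, "xyz": [-5.4, -0.9, 13.5], "angular": [0, 0, 0]},
    {"gripper": -1, "xyz": [-5.4, -0.9, 13.5], "angular": [0, 0, 0]}
  ]
}}

```text
clock: 4.82
position: [649.0, 49.5, 63.1]
ee_rot: [-0.707, 0.707, -0.001, 0.001]
contact_force: [-0.1, 0.3, -4.7]
gripper_width: 30.3
```

```bash
python3 - <<'E'
from h import *
p,d=arm.get_image("scene");cv2.imwrite("pics/s1.png",cv2.resize(p[180:300,130:370],None,fx=3,fy=3))
print(arm.read_state()["contact_force"])
E
```

```text
[ 0.25223449  0.1912129  -4.62916546]
```

View pics/s1.png

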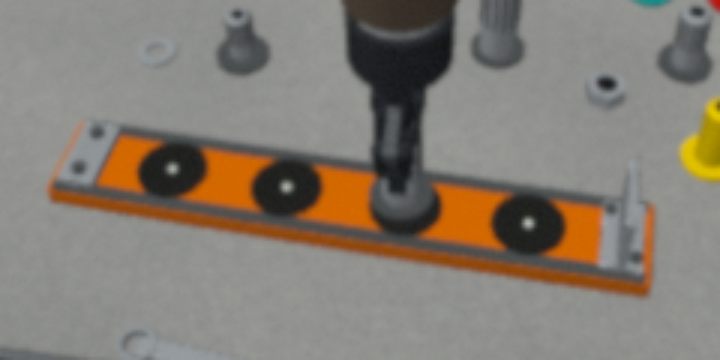

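The scene crop shows the long shaft hanging over pad b at about (405,205) in the crop. The remaining pad dots are at (172,168), (287,187) and (528,222). The position readings seem noisy, so I'll check that.

```bash
python3 - <<'E'
from h import *
for i in range(4):
    s=arm.read_state();c=arm.get_calibration("wrist");print(s["position"].round(2),(-c["R"].T@c["t"]).round(2),s["joints"].round(4));arm.get_image("wrist")
E
```

```text
[649.03  49.72  63.21] [646.95 -26.54 206.7 ] [ 3.247e-01  5.775e-01 -1.266e-01  5.000e-04 -8.633e-01 -3.249e-01]
[648.9   49.79  63.15] [646.83 -26.45 206.61] [ 3.248e-01  5.775e-01 -1.268e-01  3.000e-04 -8.632e-01 -3.249e-01]
[648.7   49.85  62.92] [646.69 -26.4  206.39] [ 3.249e-01  5.777e-01 -1.270e-01  2.000e-04 -8.632e-01 -3.249e-01]
[648.48  49.87  62.66] [646.55 -26.38 206.12] [ 3.250e-01  5.779e-01 -1.274e-01  1.000e-04 -8.632e-01 -3.249e-01]
```

Emit:
{"method": "move_arm", "body": {
  "moves": [
    {"gripper": -1, "xyz": [-0.35, 0, 0.0], "angular": [0, 0, 0]},
    {"gripper": -1, "xyz": [-0.35, 0, 0.5], "angular": [0, 0, 0]},
    {"gripper": -1, "xyz": [-0.35, 0, 0.9], "angular": [0, 0, 0]},
    {"gripper": -1, "xyz": [-0.35, 0, 1.1], "angular": [0, 0, 0]},
    {"gripper": -1, "xyz": [-0.35, 0, 1.1], "angular": [0, 0, 0]},
    {"gripper": -1, "xyz": [-0.35, 0, 1.1], "angular": [0, 0, 0]}
  ]
}}

```text
clock: 5.82
position: [647.5, 53.1, 50.6]
ee_rot: [-0.707, 0.707, 0.0, -0.0]
contact_force: [-3.1, 0.7, 1.3]
gripper_width: 31.0
```

Emit:
{"method": "move_arm", "body": {
  "moves": [
    {"gripper": 1, "xyz": [0, 0, 0], "angular": [0, 0, 0]},
    {"gripper": 1, "xyz": [0, 0, 0], "angular": [0, 0, 0]},
    {"gripper": 1, "xyz": [0, 0, 0], "angular": [0, 0, 0]},
    {"gripper": 1, "xyz": [0, 0, 0], "angular": [0, 0, 0]},
    {"gripper": 1, "xyz": [0, 0, -4], "angular": [0, 0, 0]},
    {"gripper": 1, "xyz": [0, 0, -10], "angular": [0, 0, 0]},
    {"gripper": 1, "xyz": [0, 0, -15], "angular": [0, 0, 0]},
    {"gripper": 1, "xyz": [0, 0, -15], "angular": [0, 0, 0]},
    {"gripper": 1, "xyz": [0, 0, -15], "angular": [0, 0, 0]},
    {"gripper": 1, "xyz": [0, 0, -15], "angular": [0, 0, 0]}
  ]
}}

```text
clock: 7.08
position: [647.0, 53.0, 198.4]
ee_rot: [-0.707, 0.707, 0.001, -0.001]
contact_force: [-0.2, 0.0, 0.6]
gripper_width: 85.4
```

```bash
python3 look.py w3;python3 dots.py w3|grep dot
```

```text
[647.   53.  198.4] [-0.7071  0.7072  0.0009 -0.0015] cam [645.8 -23.1 342. ] axis [-0.004  0.296 -0.955]
[ 41. 168.] ztop 110.5 top centre [876.9 131.2] diam 99.5
[433.   3.] ztop 48.5 top centre [ 472.5 -112.2] diam 13.3
[256.  78.] ztop 24.5 top centre [638.  -52.3] diam 80.6
[463. 138.] ztop 125.7 top centre [453.    5.3] diam 32.2
[249. 178.] ztop 103.8 top centre [645.3  51.2] diam 31.2
[447. 241.] ztop 95.0 top centre [438.3 112.9] diam 37.0
[244. 252.] ztop 24.0 top centre [650.7 152.1] diam 64.5
[239. 315.] ztop 80.6 top centre [658.1 222.1] diam 64.9
[ 86. 373.] ztop 72.8 top centre [854.4 289.4] diam 37.5
[416. 368.] ztop 69.0 top centre [436.4 291.5] diam 26.3
dot [243.  253.1] 55.0 -> [653.2 152.6]
dot [ 15.5 307.4] 26.5 -> [955.9 233.7]
dot [  3.  261.2] 19.0 -> [954.6 164.3]
dot [484.4 140.2] 143.5 -> [385.   14.1]
dot [255.4  79.3] 87.0 -> [639.  -47.7]
```

View pics/w3.png

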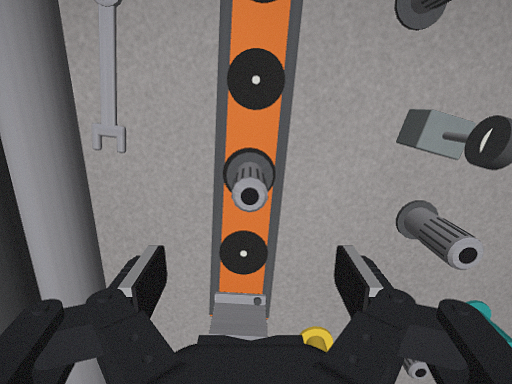

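Wrist view: the long shaft stands centred on pad b, with its ring at (249,196). Pad a's dot is at (243,253), pad c's at (255,79), and the longest shaft is at (460,252). Going above the longest shaft next.

Emit:
{"method": "move_arm", "body": {
  "moves": [
    {"gripper": 1, "xyz": [-2, 5, 0], "angular": [0, 0, 0]},
    {"gripper": 1, "xyz": [-6.2, 20.9, 0], "angular": [0, 0, 0]},
    {"gripper": 1, "xyz": [-6.2, 20.9, 0], "angular": [0, 0, 0]},
    {"gripper": 1, "xyz": [-6.2, 20.9, 0], "angular": [0, 0, 0]},
    {"gripper": 1, "xyz": [-6.2, 20.9, 0], "angular": [0, 0, 0]},
    {"gripper": 1, "xyz": [-6.2, 20.9, 0], "angular": [0, 0, 0]},
    {"gripper": 1, "xyz": [-6.2, 20.9, 0], "angular": [0, 0, 0]}
  ]
}}

```text
clock: 8.0
position: [439.6, 115.1, 199.9]
ee_rot: [-0.707, 0.707, -0.0, -0.0]
contact_force: [0.3, -0.9, 0.4]
gripper_width: 85.3
```

```bash
python3 look.py w4
```

```text
[439.6 115.1 199.9] [-7.068e-01  7.074e-01 -0.000e+00 -3.000e-04] cam [438.   39.  343.5] axis [-0.001  0.296 -0.955]
[46. 20.] ztop 24.3 top centre [636.3 -46.5] diam 71.3
[244.  63.] ztop 127.3 top centre [444.5   7.6] diam 31.6
[ 43. 119.] ztop 103.1 top centre [637.6  53. ] diam 31.6
[255. 186.] ztop 95.0 top centre [433.4 114. ] diam 35.0
[ 67. 204.] ztop 24.1 top centre [653.  151.8] diam 64.7
[ 62. 272.] ztop 81.1 top centre [655.2 222.6] diam 68.0
[335. 301.] ztop 68.9 top centre [332.3 263.5] diam 23.6
[254. 319.] ztop 68.8 top centre [433.  290.3] diam 26.4
[165. 321.] ztop 65.9 top centre [542.8 299.7] diam 22.1
[325. 341.] ztop 49.7 top centre [340.8 334.1] diam 14.3
```

Emit:
{"method": "move_arm", "body": {
  "moves": [
    {"gripper": 1, "xyz": [0, 0.3, 4], "angular": [0, 0, 0]},
    {"gripper": 1, "xyz": [0, 0.3, 9.5], "angular": [0, 0, 0]},
    {"gripper": 1, "xyz": [0, 0.3, 14.5], "angular": [0, 0, 0]},
    {"gripper": 1, "xyz": [0, 0.3, 16.8], "angular": [0, 0, 0]},
    {"gripper": -1, "xyz": [0, 0.3, 16.8], "angular": [0, 0, 0]},
    {"gripper": -1, "xyz": [0, 0.3, 16.8], "angular": [0, 0, 0]},
    {"gripper": -1, "xyz": [0, 0.3, 16.8], "angular": [0, 0, 0]},
    {"gripper": -1, "xyz": [0, 0.3, 16.8], "angular": [0, 0, 0]},
    {"gripper": -1, "xyz": [0, 0.3, 16.8], "angular": [0, 0, 0]},
    {"gripper": -1, "xyz": [0, 0.3, 16.8], "angular": [0, 0, 0]}
  ]
}}

```text
clock: 9.3
position: [436.3, 115.5, 33.6]
ee_rot: [0.707, -0.707, 0.0, -0.001]
contact_force: [-2.4, 0.3, 7.1]
gripper_width: 34.5
```

Emit:
{"method": "move_arm", "body": {
  "moves": [
    {"gripper": -1, "xyz": [0, 0, -4], "angular": [0, 0, 0]},
    {"gripper": -1, "xyz": [0, 0, -10], "angular": [0, 0, 0]},
    {"gripper": -1, "xyz": [0, 0, -16], "angular": [0, 0, 0]},
    {"gripper": -1, "xyz": [-1, -5, -16], "angular": [0, 0, 0]},
    {"gripper": -1, "xyz": [-2, -11, -16], "angular": [0, 0, 0]},
    {"gripper": -1, "xyz": [-3, -17, -16], "angular": [0, 0, 0]},
    {"gripper": -1, "xyz": [-3.8, -21, -16], "angular": [0, 0, 0]},
    {"gripper": -1, "xyz": [-3.8, -21.9, -16], "angular": [0, 0, 0]},
    {"gripper": -1, "xyz": [-3.8, -21.9, -16], "angular": [0, 0, 0]},
    {"gripper": -1, "xyz": [-3.8, -21.9, -16], "angular": [0, 0, 0]}
  ]
}}

```text
clock: 10.55
position: [653.4, 152.9, 192.1]
ee_rot: [-0.707, 0.707, 0.0, -0.001]
contact_force: [-0.4, -0.5, -4.7]
gripper_width: 34.9
```

```bash
python3 look.py w5; python3 dots.py w5 252.5|egrep "dot|bore"
```

```text
[653.4 152.9 192.1] [-7.071e-01  7.071e-01  5.000e-04 -6.000e-04] cam [652.   76.8 335.7] axis [-0.003  0.296 -0.955]
[ 42. 183.] ztop 117.1 top centre [880.  258.5] diam 103.6
[471.  27.] ztop 85.8 top centre [450.6  11.1] diam 18.7
[256.  78.] ztop 104.2 top centre [645.2  52.9] diam 33.1
[249. 171.] ztop 24.1 top centre [654.6 148.9] diam 66.1
[506. 266.] ztop 40.3 top centre [342.5 264.7] diam 17.7
[434. 296.] ztop 68.8 top centre [436.5 290.7] diam 28.4
[497. 329.] ztop 67.6 top centre [343.1 346.8] diam 21.0
dot [248.4 175.2] 71.5 -> [653.1 152.5]
dot [131.5 338.7] 23.5 -> [810.9 378.7]
dot [133.7 329.9] 18.0 -> [806.2 364.1]
dot [366.1 326.9] 18.5 -> [496.6 359.6]
dot [386.1 333.9] 149.5 -> [468.2 371.4]
dot [114.7 333.5] 134.5 -> [832.5 370.3]
dot [362.  324.2] 15.5 -> [502.7 355.2]
dot [316.2 320.3] 15.5 -> [564.  348.5]
dot [349.7 317. ] 16.5 -> [520.3 343.5]
dot [367.8 318.5] 26.5 -> [496. 346.]
dot [347.4 308.1] 17.5 -> [524.8 329.4]
dot [316.6 279.1] 19.0 -> [567.9 285.8]
dot [183.  279.4] 16.5 -> [734.9 286.1]
bore [249.54276316 326.79523026] [   0   26   50   29 1216] [651.9 151.5 252.5]
```

Emit:
{"method": "move_arm", "body": {
  "moves": [
    {"gripper": -1, "xyz": [0, -0.1, 4], "angular": [0, 0, 0]},
    {"gripper": -1, "xyz": [0, -0.1, 8], "angular": [0, 0, 0]},
    {"gripper": -1, "xyz": [0, -0.1, 11.5], "angular": [0, 0, 0]},
    {"gripper": -1, "xyz": [0, -0.1, 12.5], "angular": [0, 0, 0]},
    {"gripper": -1, "xyz": [0, -0.1, 13.0], "angular": [0, 0, 0]},
    {"gripper": -1, "xyz": [0, -0.1, 13.3], "angular": [0, 0, 0]},
    {"gripper": -1, "xyz": [0, -0.1, 13.6], "angular": [0, 0, 0]},
    {"gripper": -1, "xyz": [0, -0.1, 13.6], "angular": [0, 0, 0]},
    {"gripper": -1, "xyz": [0, -0.1, 13.6], "angular": [0, 0, 0]},
    {"gripper": -1, "xyz": [0, -0.1, 13.6], "angular": [0, 0, 0]}
  ]
}}

```text
clock: 11.85
position: [656.0, 153.2, 56.6]
ee_rot: [0.707, -0.707, 0.0, -0.0]
contact_force: [0.4, 0.4, -4.4]
gripper_width: 34.5
```

Emit:
{"method": "move_arm", "body": {
  "moves": [
    {"gripper": -1, "xyz": [0, 0.05, 0.1], "angular": [0, 0, 0]},
    {"gripper": -1, "xyz": [0, 0.05, 0.15], "angular": [0, 0, 0]},
    {"gripper": -1, "xyz": [0, 0.05, 0.15], "angular": [0, 0, 0]}
  ]
}}

```text
clock: 12.22
position: [655.7, 153.2, 55.8]
ee_rot: [0.707, -0.707, 0.0, -0.0]
contact_force: [-1.6, -0.5, 0.3]
gripper_width: 34.9
```

Contact made. Releasing, then moving straight on towards the medium shaft.

Emit:
{"method": "move_arm", "body": {
  "moves": [
    {"gripper": 1, "xyz": [0, 0, 0], "angular": [0, 0, 0]},
    {"gripper": 1, "xyz": [0, 0, 0], "angular": [0, 0, 0]},
    {"gripper": 1, "xyz": [0, 0, 0], "angular": [0, 0, 0]},
    {"gripper": 1, "xyz": [0, 0, 0], "angular": [0, 0, 0]},
    {"gripper": 1, "xyz": [0, 0, -4], "angular": [0, 0, 0]},
    {"gripper": 1, "xyz": [0, 0, -10], "angular": [0, 0, 0]},
    {"gripper": 1, "xyz": [0, 0, -14], "angular": [0, 0, 0]},
    {"gripper": 1, "xyz": [0, 0, -14], "angular": [0, 0, 0]},
    {"gripper": 1, "xyz": [0, 0, -14], "angular": [0, 0, 0]}
  ]
}}

```text
clock: 13.35
position: [654.7, 153.1, 194.2]
ee_rot: [-0.707, 0.707, 0.0, -0.0]
contact_force: [0.2, 0.6, -0.9]
gripper_width: 85.1
```

```bash
python3 look.py w6; python3 dots.py w6|egrep "dot|bore"
```

```text
[654.7 153.1 194.2] [-7.070e-01  7.072e-01  5.000e-04 -4.000e-04] cam [653.3  76.9 337.7] axis [-0.002  0.297 -0.955]
[ 44. 166.] ztop 113.0 top centre [878.1 225.2] diam 100.5
[471.  27.] ztop 86.8 top centre [450.7  11.5] diam 19.5
[257.  77.] ztop 104.2 top centre [645.3  52.9] diam 32.9
[248. 211.] ztop 116.6 top centre [653.2 151.7] diam 35.1
[506. 265.] ztop 40.2 top centre [343.6 264.2] diam 16.7
[430. 290.] ztop 66.6 top centre [438.1 286. ] diam 27.8
[334. 306.] ztop 69.0 top centre [553.4 304. ] diam 26.7
[500. 324.] ztop 66.3 top centre [343.5 340.7] diam 17.6
[ 85. 371.] ztop 73.0 top centre [856.1 379.7] diam 37.5
[411. 368.] ztop 69.2 top centre [458.  381.6] diam 27.8
dot [292.2 333.2] 15.5 -> [595.8 371.6]
dot [287.4 330.9] 41.0 -> [602.4 367.8]
dot [ 14.1 301.1] 23.5 -> [960.  321.3]
dot [  7.5 283.2] 41.5 -> [961.7 294.2]
```

View pics/w6.png

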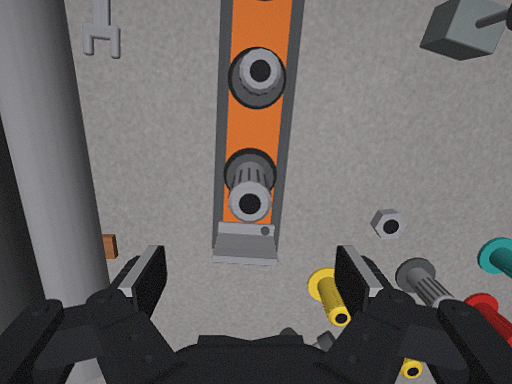

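Wrist view: the longest shaft is centred on pad a at (249,203) beside the stop, and the long shaft is on b. The grey medium shaft is at (425,285), between the yellow, turquoise and red look-alikes. Moving above it next.

Emit:
{"method": "move_arm", "body": {
  "moves": [
    {"gripper": 1, "xyz": [-4, 5, 0], "angular": [0, 0, 0]},
    {"gripper": 1, "xyz": [-8, 10, 0], "angular": [0, 0, 0]},
    {"gripper": 1, "xyz": [-12, 16, 0], "angular": [0, 0, 0]},
    {"gripper": 1, "xyz": [-13.9, 22, 0], "angular": [0, 0, 0]},
    {"gripper": 1, "xyz": [-13.9, 22, 0], "angular": [0, 0, 0]},
    {"gripper": 1, "xyz": [-13.9, 22, 0], "angular": [0, 0, 0]},
    {"gripper": 1, "xyz": [-13.9, 22, 0], "angular": [0, 0, 0]},
    {"gripper": 1, "xyz": [-13.9, 22, 0], "angular": [0, 0, 0]}
  ]
}}

```text
clock: 14.4
position: [436.4, 291.6, 194.3]
ee_rot: [-0.706, 0.708, -0.0, -0.0]
contact_force: [-0.0, -0.5, 1.1]
gripper_width: 85.5
```

```bash
python3 look.py w7
```

```text
[436.4 291.6 194.3] [-7.064e-01  7.078e-01 -1.000e-04 -3.000e-04] cam [434.7 215.5 337.9] axis [-0.001  0.296 -0.955]
[28. 38.] ztop 74.8 top centre [638.4 157.1] diam 30.8
[ 36. 116.] ztop 81.2 top centre [636.5 227.8] diam 30.5
[355. 155.] ztop 69.1 top centre [331.  263.6] diam 28.8
[252. 184.] ztop 69.2 top centre [432.9 291.9] diam 27.8
[140. 196.] ztop 68.9 top centre [547.9 306.1] diam 29.2
[341. 230.] ztop 68.9 top centre [336.8 345.7] diam 28.6
[233. 262.] ztop 68.7 top centre [454.3 384. ] diam 27.6
[117. 255.] ztop 29.4 top centre [596.3 389.1] diam 27.0
[ 89. 372.] ztop 40.6 top centre [651. 562.] diam 49.9
```

View pics/w7.png

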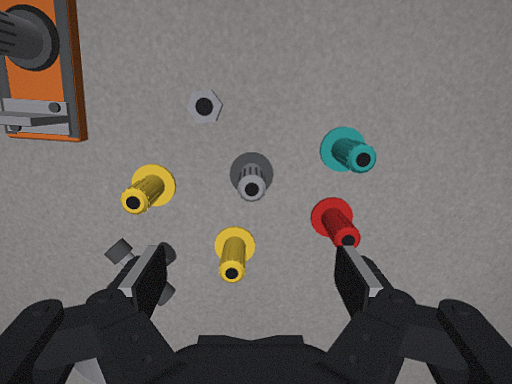

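Wrist view: the grey medium shaft at (251,185) has the yellow, red and turquoise look-alikes around it at a safe distance. Gripping.

Emit:
{"method": "move_arm", "body": {
  "moves": [
    {"gripper": 1, "xyz": [-0.1, 0.1, 4], "angular": [0, 0, 0]},
    {"gripper": 1, "xyz": [-0.1, 0.1, 9.5], "angular": [0, 0, 0]},
    {"gripper": 1, "xyz": [-0.1, 0.1, 14.5], "angular": [0, 0, 0]},
    {"gripper": 1, "xyz": [-0.1, 0.1, 17.4], "angular": [0, 0, 0]},
    {"gripper": -1, "xyz": [-0.1, 0.1, 17.4], "angular": [0, 0, 0]},
    {"gripper": -1, "xyz": [-0.1, 0.1, 17.4], "angular": [0, 0, 0]},
    {"gripper": -1, "xyz": [-0.1, 0.1, 17.4], "angular": [0, 0, 0]},
    {"gripper": -1, "xyz": [-0.1, 0.1, 17.4], "angular": [0, 0, 0]},
    {"gripper": -1, "xyz": [-0.1, 0.1, 17.4], "angular": [0, 0, 0]},
    {"gripper": -1, "xyz": [-0.1, 0.1, 17.4], "angular": [0, 0, 0]}
  ]
}}

```text
clock: 15.7
position: [435.4, 294.1, 22.6]
ee_rot: [0.707, -0.707, 0.0, -0.002]
contact_force: [0.6, -0.6, 6.8]
gripper_width: 26.7
```

Emit:
{"method": "move_arm", "body": {
  "moves": [
    {"gripper": -1, "xyz": [0, 0, -5], "angular": [0, 0, 0]},
    {"gripper": -1, "xyz": [0, 0, -11], "angular": [0, 0, 0]},
    {"gripper": -1, "xyz": [0, 0, -17], "angular": [0, 0, 0]},
    {"gripper": -1, "xyz": [5, -3, -17.5], "angular": [0, 0, 0]},
    {"gripper": -1, "xyz": [10.3, -6, -17.5], "angular": [0, 0, 0]},
    {"gripper": -1, "xyz": [15.6, -9.3, -17.5], "angular": [0, 0, 0]},
    {"gripper": -1, "xyz": [20.9, -12.5, -17.5], "angular": [0, 0, 0]},
    {"gripper": -1, "xyz": [26.2, -15.8, -17.5], "angular": [0, 0, 0]},
    {"gripper": -1, "xyz": [31, -19, -17.5], "angular": [0, 0, 0]},
    {"gripper": -1, "xyz": [34.1, -20.5, -17.5], "angular": [0, 0, 0]}
  ]
}}

```text
clock: 16.95
position: [639.4, -50.1, 194.2]
ee_rot: [-0.706, 0.708, 0.001, -0.001]
contact_force: [0.2, 0.4, -3.7]
gripper_width: 26.4
```

Emit:
{"method": "move_arm", "body": {
  "moves": [
    {"gripper": -1, "xyz": [0, 0, 0], "angular": [0, 0, 0]},
    {"gripper": -1, "xyz": [0, 0, 0], "angular": [0, 0, 0]},
    {"gripper": -1, "xyz": [0, 0, 0], "angular": [0, 0, 0]}
  ]
}}

```text
clock: 17.32
position: [638.7, -46.7, 195.7]
ee_rot: [0.708, -0.707, -0.0, 0.0]
contact_force: [0.5, -0.7, -3.6]
gripper_width: 26.3
```

```bash
python3 look.py w8; python3 dots.py w8 241|egrep "dot|bore"
```

```text
[638.7 -46.7 195.7] [ 7.076e-01 -7.066e-01 -3.000e-04  1.000e-04] cam [ 637.3 -122.9  339.2] axis [-0.002  0.297 -0.955]
[ 38. 190.] ztop 111.7 top centre [876.5  75.1] diam 98.7
[263.   7.] ztop 30.6 top centre [ 626.9 -211.2] diam 66.0
[257.  78.] ztop 24.4 top centre [ 628.4 -147. ] diam 76.4
[418. 103.] ztop 56.3 top centre [ 472.9 -124.8] diam 26.8
[248. 172.] ztop 24.2 top centre [641.9 -49.2] diam 68.5
[439. 238.] ztop 126.6 top centre [450.7   2.7] diam 30.7
[235. 328.] ztop 65.6 top centre [649.9 138. ] diam 25.1
dot [452.2 251.5] 100.5 -> [387.3  49.8]
dot [ 16.8 341.5] 18.5 -> [958.4 189.9]
dot [343.1 334. ] 25.0 -> [509.9 174.8]
dot [337.6 332.7] 28.5 -> [517.7 172.6]
dot [339.5 324.7] 121.5 -> [516.4 159.3]
dot [309.7 319.8] 17.0 -> [557.  151.2]
dot [191.3 320.5] 27.0 -> [714.4 152.5]
dot [ 10.1 316.4] 18.5 -> [957.1 147.9]
dot [342.4 313.5] 23.5 -> [514.4 141.1]
dot [345.3 307.4] 18.5 -> [511.5 131.6]
dot [331.6 311.7] 39.5 -> [528.9 138.2]
dot [359.1 288. ] 23.5 -> [496.8 101.7]
dot [303.8 277.9] 15.5 -> [568.6  86.7]
dot [194.4 278.1] 16.0 -> [706.6  87.3]
dot [248.1 174.5] 69.0 -> [638.9 -47. ]
dot [255.1  78.6] 89.0 -> [ 631.8 -147.5]
bore [250.10092961 303.43027888] [  9   5  33  28 753] [637.  -46.1 241. ]
```

View pics/w8.png

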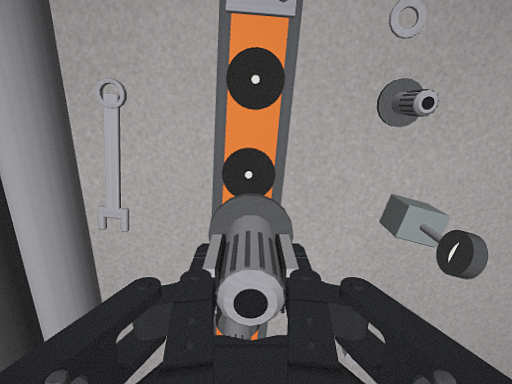

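Wrist view: the medium shaft is held with its ring at (250,300) beside pad c's dot at (248,174). The short shaft is at (410,102). Lowering onto c.

Emit:
{"method": "move_arm", "body": {
  "moves": [
    {"gripper": -1, "xyz": [0, -0.1, 4], "angular": [0, 0, 0]},
    {"gripper": -1, "xyz": [0, -0.1, 8], "angular": [0, 0, 0]},
    {"gripper": -1, "xyz": [0, -0.1, 11.5], "angular": [0, 0, 0]},
    {"gripper": -1, "xyz": [0, -0.1, 13], "angular": [0, 0, 0]},
    {"gripper": -1, "xyz": [0, -0.1, 14], "angular": [0, 0, 0]},
    {"gripper": -1, "xyz": [0, -0.1, 14.5], "angular": [0, 0, 0]},
    {"gripper": -1, "xyz": [0, -0.1, 14.6], "angular": [0, 0, 0]},
    {"gripper": -1, "xyz": [0, -0.1, 14.6], "angular": [0, 0, 0]},
    {"gripper": -1, "xyz": [0, -0.1, 14.6], "angular": [0, 0, 0]},
    {"gripper": -1, "xyz": [0, -0.1, 14.6], "angular": [0, 0, 0]}
  ]
}}

```text
clock: 18.62
position: [640.6, -47.9, 50.2]
ee_rot: [-0.707, 0.707, -0.0, 0.0]
contact_force: [0.3, 0.2, -3.3]
gripper_width: 26.3
```

Emit:
{"method": "move_arm", "body": {
  "moves": [
    {"gripper": -1, "xyz": [-0.05, 0, 0.2], "angular": [0, 0, 0]},
    {"gripper": -1, "xyz": [-0.05, 0, 0.4], "angular": [0, 0, 0]},
    {"gripper": -1, "xyz": [-0.05, 0, 0.45], "angular": [0, 0, 0]},
    {"gripper": -1, "xyz": [-0.05, 0, 0.5], "angular": [0, 0, 0]},
    {"gripper": -1, "xyz": [-0.05, 0, 0.5], "angular": [0, 0, 0]},
    {"gripper": -1, "xyz": [-0.05, 0, 0.5], "angular": [0, 0, 0]}
  ]
}}

```text
clock: 19.38
position: [640.4, -47.3, 44.8]
ee_rot: [-0.707, 0.707, -0.0, 0.0]
contact_force: [-0.2, -0.1, -4.1]
gripper_width: 26.7
```

Emit:
{"method": "move_arm", "body": {
  "moves": [
    {"gripper": -1, "xyz": [0, 0, 0.05], "angular": [0, 0, 0]},
    {"gripper": -1, "xyz": [0, 0, 0.1], "angular": [0, 0, 0]},
    {"gripper": -1, "xyz": [0, 0, 0.1], "angular": [0, 0, 0]},
    {"gripper": -1, "xyz": [0, 0, 0.1], "angular": [0, 0, 0]}
  ]
}}

```text
clock: 19.88
position: [640.4, -47.4, 44.7]
ee_rot: [0.707, -0.707, 0.0, -0.0]
contact_force: [-2.5, 0.4, 6.0]
gripper_width: 26.7
```

Emit:
{"method": "move_arm", "body": {
  "moves": [
    {"gripper": 1, "xyz": [0, 0, 0], "angular": [0, 0, 0]},
    {"gripper": 1, "xyz": [0, 0, 0], "angular": [0, 0, 0]},
    {"gripper": 1, "xyz": [0, 0, 0], "angular": [0, 0, 0]},
    {"gripper": 1, "xyz": [0, 0, 0], "angular": [0, 0, 0]},
    {"gripper": 1, "xyz": [0, 0, -5], "angular": [0, 0, 0]},
    {"gripper": 1, "xyz": [0, 0, -10], "angular": [0, 0, 0]},
    {"gripper": 1, "xyz": [0, 0, -15], "angular": [0, 0, 0]},
    {"gripper": 1, "xyz": [2.5, 5, -15], "angular": [0, 0, 0]},
    {"gripper": 1, "xyz": [5, 10, -15], "angular": [0, 0, 0]},
    {"gripper": 1, "xyz": [7.6, 16.8, -15], "angular": [0, 0, 0]}
  ]
}}

```text
clock: 21.12
position: [480.7, -120.3, 193.8]
ee_rot: [0.707, -0.707, 0.0, -0.0]
contact_force: [0.3, 0.6, -0.1]
gripper_width: 85.4
```

Emit:
{"method": "move_arm", "body": {
  "moves": [
    {"gripper": 1, "xyz": [0, 0, 0], "angular": [0, 0, 0]},
    {"gripper": 1, "xyz": [0, 0, 0], "angular": [0, 0, 0]},
    {"gripper": 1, "xyz": [0, 0, 0], "angular": [0, 0, 0]}
  ]
}}

```text
clock: 21.5
position: [483.3, -119.3, 193.9]
ee_rot: [0.707, -0.707, 0.0, -0.0]
contact_force: [0.3, 0.1, -0.3]
gripper_width: 85.7
```

```bash
python3 look.py w9
```

```text
[ 483.3 -119.3  193.9] [ 7.073e-01 -7.069e-01  3.000e-04 -3.000e-04] cam [ 481.6 -195.4  337.5] axis [-0.     0.297 -0.955]
[107.  76.] ztop 33.2 top centre [ 624.6 -221.3] diam 76.4
[112. 149.] ztop 24.1 top centre [ 633.3 -145.5] diam 69.6
[262. 174.] ztop 56.0 top centre [ 470.1 -126.4] diam 23.8
[110. 241.] ztop 90.5 top centre [635.4 -50.3] diam 28.0
[285. 294.] ztop 125.1 top centre [445.1  -4.3] diam 21.3
```

View pics/w9.png

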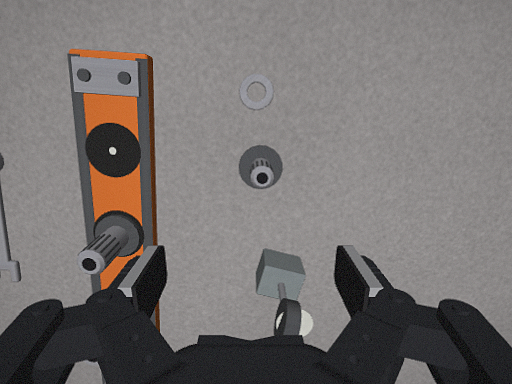

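Wrist view: the short shaft's top is at (262,177), the gauge is clear at (283,285), and the medium shaft stands on c. Gripping the short one.

Emit:
{"method": "move_arm", "body": {
  "moves": [
    {"gripper": 1, "xyz": [0.55, 1.15, 4], "angular": [0, 0, 0]},
    {"gripper": 1, "xyz": [0.55, 1.15, 9.5], "angular": [0, 0, 0]},
    {"gripper": 1, "xyz": [0.55, 1.15, 14.5], "angular": [0, 0, 0]},
    {"gripper": 1, "xyz": [0.55, 1.15, 18.1], "angular": [0, 0, 0]},
    {"gripper": 1, "xyz": [0.55, 1.15, 18.1], "angular": [0, 0, 0]},
    {"gripper": -1, "xyz": [0.55, 1.15, 18.1], "angular": [0, 0, 0]},
    {"gripper": -1, "xyz": [0.55, 1.15, 18.1], "angular": [0, 0, 0]},
    {"gripper": -1, "xyz": [0.55, 1.15, 18.1], "angular": [0, 0, 0]},
    {"gripper": -1, "xyz": [0.55, 1.15, 18.1], "angular": [0, 0, 0]},
    {"gripper": -1, "xyz": [0.55, 1.15, 18.1], "angular": [0, 0, 0]}
  ]
}}

```text
clock: 22.8
position: [471.4, -125.1, 14.1]
ee_rot: [0.707, -0.707, 0.001, -0.001]
contact_force: [-1.6, 1.1, 6.2]
gripper_width: 22.5
```

Emit:
{"method": "move_arm", "body": {
  "moves": [
    {"gripper": -1, "xyz": [0, 0, 0], "angular": [0, 0, 0]},
    {"gripper": -1, "xyz": [0, 0, 0], "angular": [0, 0, 0]}
  ]
}}

```text
clock: 23.05
position: [471.4, -125.1, 14.1]
ee_rot: [0.707, -0.707, 0.001, -0.001]
contact_force: [-0.6, 0.9, 6.2]
gripper_width: 22.8
```

Emit:
{"method": "move_arm", "body": {
  "moves": [
    {"gripper": -1, "xyz": [0, 0, -5], "angular": [0, 0, 0]},
    {"gripper": -1, "xyz": [0, 0, -11], "angular": [0, 0, 0]},
    {"gripper": -1, "xyz": [0, 0, -17], "angular": [0, 0, 0]},
    {"gripper": -1, "xyz": [1, -5, -17], "angular": [0, 0, 0]},
    {"gripper": -1, "xyz": [2.2, -11, -17], "angular": [0, 0, 0]},
    {"gripper": -1, "xyz": [2.2, -16.2, -17], "angular": [0, 0, 0]},
    {"gripper": -1, "xyz": [2.2, -16.2, -17], "angular": [0, 0, 0]},
    {"gripper": -1, "xyz": [2.2, -16.2, -17], "angular": [0, 0, 0]},
    {"gripper": -1, "xyz": [2.2, -16.2, -17], "angular": [0, 0, 0]},
    {"gripper": -1, "xyz": [2.2, -16.2, -17], "angular": [0, 0, 0]}
  ]
}}

```text
clock: 24.3
position: [631.7, -147.1, 183.5]
ee_rot: [0.707, -0.707, 0.0, -0.0]
contact_force: [0.1, -0.5, -1.3]
gripper_width: 22.6
```

```bash
python3 look.py w10; python3 dots.py w10 225|egrep "dot|bore"|head -30
```

```text
[ 631.7 -147.1  183.5] [ 7.071e-01 -7.071e-01  2.000e-04 -2.000e-04] cam [ 630.  -223.3  327.1] axis [-0.     0.297 -0.955]
[ 33. 199.] ztop 98.9 top centre [874.4 -15.3] diam 83.5
[254. 105.] ztop 33.1 top centre [ 625.6 -223.1] diam 72.1
[249. 175.] ztop 24.2 top centre [ 626.6 -145. ] diam 72.2
[408. 298.] ztop 47.3 top centre [444.8  -6.6] diam 48.9
[240. 325.] ztop 51.0 top centre [642.3  39.9] diam 23.0
dot [220.1 310.7] 36.5 -> [667.7  26.1]
dot [146.5 286.9] 16.0 -> [757.   -8.7]
dot [248.3 177.7] 74.0 -> [ 631.8 -146.8]
bore [250.05019305 296.33976834] [ 12   0  27  24 518] [ 630. -147.  225.]
```

View pics/w10.png

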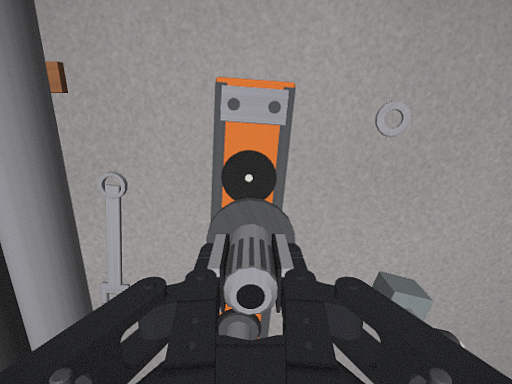

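Wrist view: the short shaft is held with its ring at (250,290), and pad d's dot is at (248,177). Lowering onto d.

Emit:
{"method": "move_arm", "body": {
  "moves": [
    {"gripper": -1, "xyz": [0.05, 0, 4], "angular": [0, 0, 0]},
    {"gripper": -1, "xyz": [0.05, 0, 8], "angular": [0, 0, 0]},
    {"gripper": -1, "xyz": [0.05, 0, 11.5], "angular": [0, 0, 0]},
    {"gripper": -1, "xyz": [0.05, 0, 13], "angular": [0, 0, 0]},
    {"gripper": -1, "xyz": [0.05, 0, 14], "angular": [0, 0, 0]},
    {"gripper": -1, "xyz": [0.05, 0, 14.2], "angular": [0, 0, 0]},
    {"gripper": -1, "xyz": [0.05, 0, 14.3], "angular": [0, 0, 0]},
    {"gripper": -1, "xyz": [0.05, 0, 14.4], "angular": [0, 0, 0]},
    {"gripper": -1, "xyz": [0.05, 0, 14.4], "angular": [0, 0, 0]},
    {"gripper": -1, "xyz": [0.05, 0, 14.4], "angular": [0, 0, 0]}
  ]
}}

```text
clock: 25.6
position: [632.6, -147.7, 39.1]
ee_rot: [0.707, -0.707, 0.0, -0.0]
contact_force: [-0.1, -0.6, -0.8]
gripper_width: 22.9
```

Emit:
{"method": "move_arm", "body": {
  "moves": [
    {"gripper": -1, "xyz": [0, -0.1, 0.1], "angular": [0, 0, 0]},
    {"gripper": -1, "xyz": [0, -0.1, 0.2], "angular": [0, 0, 0]},
    {"gripper": -1, "xyz": [0, -0.1, 0.3], "angular": [0, 0, 0]},
    {"gripper": -1, "xyz": [0, -0.1, 0.3], "angular": [0, 0, 0]},
    {"gripper": -1, "xyz": [0, -0.1, 0.3], "angular": [0, 0, 0]}
  ]
}}

```text
clock: 26.22
position: [633.5, -147.7, 36.2]
ee_rot: [0.707, -0.707, 0.0, -0.0]
contact_force: [-2.5, -0.1, 2.6]
gripper_width: 22.6
```

Emit:
{"method": "move_arm", "body": {
  "moves": [
    {"gripper": 1, "xyz": [0, 0, 0], "angular": [0, 0, 0]},
    {"gripper": 1, "xyz": [0, 0, 0], "angular": [0, 0, 0]},
    {"gripper": 1, "xyz": [0, 0, 0], "angular": [0, 0, 0]},
    {"gripper": 1, "xyz": [0, 0, 0], "angular": [0, 0, 0]},
    {"gripper": 1, "xyz": [0, 0, -5], "angular": [0, 0, 0]},
    {"gripper": 1, "xyz": [0, 0, -10], "angular": [0, 0, 0]},
    {"gripper": 1, "xyz": [0, 0, -16], "angular": [0, 0, 0]},
    {"gripper": 1, "xyz": [0, 0, -16], "angular": [0, 0, 0]},
    {"gripper": 1, "xyz": [0, 0, -16], "angular": [0, 0, 0]},
    {"gripper": 1, "xyz": [0, 0, -16], "angular": [0, 0, 0]}
  ]
}}

```text
clock: 27.48
position: [632.5, -147.6, 193.9]
ee_rot: [-0.707, 0.707, 0.001, -0.001]
contact_force: [0.2, 0.5, -0.9]
gripper_width: 85.4
```

```bash
python3 look.py w11; python3 - <<'E'
from h import *
a=cv2.imread("pics/w11.png")
p,d=arm.get_image("scene");cv2.imwrite("pics/fs.png",p);b=cv2.resize(p[140:290,130:410],None,fx=2.8,fy=2.8)
cv2.imwrite("pics/s2.png",b)
c=arm.get_calibration("scene");W=cloud(d,c)
m=((W[...,2]>65)&(W[...,2]<140)&(W[...,0]>380)&(W[...,0]<700)).astype(np.uint8)
k,l,st,ce=cv2.connectedComponentsWithStats(m)
for i in range(1,k):
    if st[i,4]>15:q=W[l==i];zt=np.percentile(q[:,2],98);t=q[q[:,2]>zt-5];print(ce[i].round(),zt.round(1),((t.min(0)+t.max(0))/2).round(1)[:2])
E
```

```text
[ 632.5 -147.6  193.9] [-0.707   0.7072  0.0013 -0.0011] cam [ 631.4 -223.8  337.4] axis [-0.004  0.297 -0.955]
[ 34. 175.] ztop 97.1 top centre [874.5 -51.4] diam 83.1
[254. 105.] ztop 33.2 top centre [ 625.7 -222.7] diam 71.8
[249. 175.] ztop 77.6 top centre [ 631.1 -148.7] diam 24.4
[243. 263.] ztop 90.6 top centre [637.8 -51.4] diam 27.5
[409. 289.] ztop 47.0 top centre [441.9 -11.6] diam 43.7
[239. 321.] ztop 60.4 top centre [642.6  40.4] diam 25.3
[ 86. 373.] ztop 70.4 top centre [844.3  88.7] diam 27.2
[ 35. 149.] 121.5 [ 425.8 -693.9]
[ 87. 152.] 111.0 [ 407.5 -518.3]
[256. 169.] 125.6 [448.5   7. ]
[501. 191.] 138.3 [433.6 661. ]
[ 27. 197.] 138.5 [ 625.1 -573.7]
[398. 192.] 69.4 [461.  388.3]
[371. 216.] 69.6 [553.4 307.9]
[184. 223.] 78.6 [ 633.8 -144.8]
[223. 228.] 90.1 [641.4 -46.3]
[265. 232.] 103.1 [648.7  53.5]
[309. 236.] 115.8 [656.8 154.6]
[340. 246.] 82.8 [659.7 228.7]
```

View pics/w11.png

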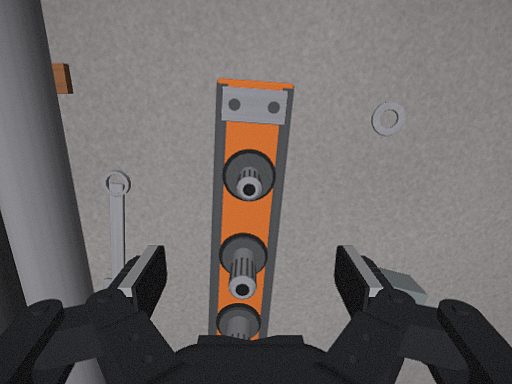

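View pics/s2.png

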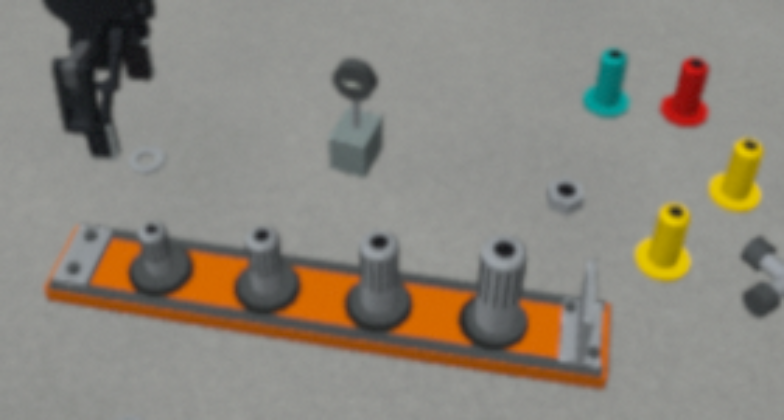

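The wrist view shows the short shaft centred on d at (249,180), the medium on c at (242,260), and the long on b. The scene crop shows the four shafts stepping up in height towards the stop, with the gauge standing untouched. In the scene camera all the tops are within about 2 mm of their pad centres.

```bash
python3 -c "
from bench import arm
print(arm.job_done(), arm.read_state()['clock'])"
```

```text
the job is handed in; nothing more can be done
the job is handed in; nothing more can be done
```

All four shafts stand upright on the rail and released: longest on pad a next to the stop, long on b, medium on c, and short on d at the far end. I handed the job in at about 27.6 s on the robot clock, with the gripper open and raised clear.

- **Centring:** the final scene-camera measurement puts each shaft top within about 2 mm of its pad centre. The worst is pad a, at about 2.1 mm. The top heights match the shaft lengths.
- **Gauge:** it reads the same position as at the start, to within 0.5 mm, which is camera noise.
- **Disagreements:** the wrist camera read about 1.7 mm low in x and about 1 mm low in y against the arm's measured pose, so I corrected for that when placing. I didn't use the top camera for the last check.

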